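# Slide the middle junction box out of the row into the wiring cradle

## Robot

A 6-joint arm with a two-finger parallel gripper is mounted at the origin on a cart in front of the work surface, level with it; the furniture and walls round the work are solid. World frame = base frame: x ahead of the robot, y to its left, z up, the work surface at z = 0. Lengths are in m, angles in rad, forces in N, time in s.
With the tool pointing down it reaches from about 0.275 to 0.825 m from the base axis. Payload 5.2 kg.
Tool frame: the origin (TCP) lies on the centre line of the jaws, within the pads' length; the fingertips stand tcp_to_tips ahead of it and the grasp point (between the pads) lies 6 mm ahead of it (tcp_to_tips is the distance from the TCP to the fingertips, in m); z points along the fingers, y is the line along which they close (so a half turn about z gives the same grasp; the last joint's range is limited). The gripper opens to 93 mm and grips with 3 to 60 N. Pads are 15 mm wide; open, the fingers measure 128 mm over their backs; the gripper's body (75 mm by 188 mm) begins 65 mm behind the grasp point.
Start: joints at [-1.467, 0.259, 1.535, -0, 1.348, -0.203], TCP at [0.166, -0.524, 0.212] pointing down, gripper open.
Joint ranges: [-3.14, 3.14], [-0.91, 2.08], [0.19, 2.58], [-1.22, 4.36], [0.22, 2.71], [-3.12, 3.12]. Speed limits (rad/s): [2.57, 2.57, 3.14, 3.14, 3.14, 3.14].

## Interface

Orientations are given as a unit quaternion [x, y, z, w].
In Python, from rig import * gives the robot as it stands. The module is installed in compiled form; this text tells all that it offers.
- The arm moves only by the tool arm_command, never from a script. Its argument "rows" is a list of rows, each an object of numbers: "x", "y", "z": the shift along the tool's x, y, z as a fraction of full scale; "rx", "ry", "rz": the turn, a rotation vector about the tool's x, y, z as a fraction of full scale. In form: [{"x": .., "y": .., "z": .., "rx": .., "ry": .., "rz": ..}, ...]. A call has 1 to 12 rows; each row shifts and turns the commanded pose from where the row before left it, along the tool's axes as they then stand; what a row does not reach is not made up. Full scale, the value 1, is 0.04 m for a shift and 4 degrees for a turn. A row lasts 1/10 s, in which the tool goes at most 50 mm and 8.59 degrees, less where a joint would pass 70% of its speed; a pose out of reach is approached as far as the arm can. A call with a number of a shift or a turn outside -1 to 1 is refused whole. A call with a gripper value outside its range is refused whole. "gripper" is the gripper command: -1 is fully open, 1 is shut, values between are in proportion, set as the call begins (left out, the last holds). The fingers move at their own pace and stop on an object; "grip_force" is the grip in N (left out, the last holds). Time passes only in rows, so rows that do not move let the fingers close. It gives the time, the measured TCP pose, the force, the opening and the grip force at its end, in the units of the state.
- observe(): the state, without advancing time (a new reading comes with each control period).
- camera(name): name is "scene" or "top" or "wrist"; returns the picture (420x560x3 uint8, blue, green, red); there is no depth.
- get_calibration(name): a dict with "camera_matrix" (3x3 intrinsics, pixels), "D" ([k1, k2, p1, p2, k3] as OpenCV has them; the pictures are not rectified), "R" (3x3) and "t" (3): a world point X has camera coordinates R X + t. Camera axes: x right, y down, z forward; pixel columns grow to the right and rows downward; lengths in m; the calibration is good to about 2 mm. A picture is of the moment at which its call begins: read the wrist's pose just before it. get_calibration takes no time and is no camera call; for the wrist camera it gives the pose at the moment of the call.
- sign_off(): hands the job in; it is judged then, once.
The state is a dict: "time_s": time; "joint_positions": joint angles; "joint_vel": joint speeds; "effort": joint torques, N m; "tcp_pos": TCP position; "tool_rot": TCP orientation; "wrist_force": force on the tool from outside, world axes, zero at the start; "torque": the same for the moment, N m; "gripper_width": finger opening in m; "gripper_force": force on a finger pad.
Only numpy, scipy, OpenCV 4.12 (cv2) and the standard library are available. Lean on these libraries where they do the work, as an engineer would, in place of code of your own. Each camera call takes 0.05 s, during which the arm holds its last target. There are 200 camera calls.

## Task

Three white junction boxes stand side by side, touching, in front of the aluminium wiring cradle. Slide the middle one along the worktop, without lifting it, out of the row and into the cradle until it meets the cradle's sprung stop, hold it gently but firmly pressed against the stop for a full second, then let go and leave it there. The other two boxes and the things around must stay where they are.

Things in the scene. Friction and masses are not known exactly. Their poses are not given: they have to be found in the camera images.
- box_mid_center (a point): centre (19 mm up) of the middle one of three equal white closed junction boxes, 82 mm long, 46 wide, 38 high, 0.08 to 0.17 kg. Its long axis (y) points into the cradle at the start, within 0.05 rad; its centre is 67 to 73 mm before the mouth and up to 5 mm off the cradle's middle line. Neighbours touch its long sides (gap under 1 mm); its short ends are free. Sliding takes 1 to 2 N, to 5 N where it rubs.
- box_left_center (a point): centre (19 mm up) of the box on the left of the middle one (cradle's +y side); same size and axes, staggered lengthwise by up to 6 mm; stays where it is
- box_right_center (a point): centre (19 mm up) of the box on the right of the middle one (cradle's -y side); same size and axes, staggered lengthwise by up to 6 mm; stays where it is
- cradle: wiring cradle, fixed to the worktop: two aluminium rails 26 mm high, 54 mm apart inside, no floor (boxes slide on the worktop). Origin on the worktop, middle of its mouth; x points along the rails into it, y left, z up. Rails run to x = 200 mm, flared outwards from x = 15 to -14 mm (about 75 mm apart at the tips).
- cradle_end (a point): middle of the top edge (34 mm up) of the cradle's far cross plate, x = 200 mm. The dark stop, 48 mm high, is clamped before it at a depth that differs each time and is not measured: its sprung pad (40 mm wide, 6 to 30 mm up) faces the mouth at x = 87 to 132 mm. The pad yields 12 mm at 1 N per mm, then is rigid. Press with 5 to 10 N; 18 N is ramming.
- tape_roll: bystander: roll of tape lying flat, 78 mm across, 19 mm high, loose, left of the cradle; origin under its centre
- stamp: bystander: wooden rubber stamp, 24x58 mm foot, 67 mm high, loose, right of the cradle; origin under its centre
- lighter: bystander: pocket lighter lying flat, 24x78x14 mm, loose, left of the row of boxes; origin under its centre
Things that resemble listed ones, but are neither listed nor needed, are in the scene too. What is shaped like the part that bears box_mid_center but green is not meant.

How it is judged:
On the way:
1. the middle box, out of the row and between the rails, is pressed against the sprung stop with at least 4 N for 0.6 s (x of box_mid_center in the frame of cradle above 0.035 m and y of box_mid_center in the frame of cradle between -0.006 and 0.006 m and angle between the y axis of box_mid_center and the x axis of cradle, either way round below 0.12 rad and contact force between box_mid and cradle above 4 N), for 0.6 s.
At the end, for the whole second after the job is handed in: The middle box lies flat and still in the cradle, centre over 35 mm past the mouth, within 0.12 rad and 6 mm of the rails' middle line, having pressed on the sprung stop with 4 N for 0.6 s; the other two boxes are within 8 mm of their starts (x of box_mid_center in the frame of cradle above 0.035 m and y of box_mid_center in the frame of cradle between -0.006 and 0.006 m and angle between the y axis of box_mid_center and the x axis of cradle, either way round below 0.12 rad and angle between box_mid_center's own z axis and vertical below 0.05 rad and height (world z) of box_mid_center below 0.022 m and linear speed of box_mid below 0.01 m/s and distance of each of box_left_center, box_right_center from where it was at the start of the episode below 0.008 m); the robot touches nothing.
It fails at once if one of the other two boxes is moved by more than 8 mm (distance of any of box_left_center, box_right_center from where it was at the start of the episode above 0.008 m).
It fails at once if the box is rammed: over 18 N between it and the cradle, or 25 N between it and the fingers (contact force between box_mid and cradle above 18 N or contact force between box_mid and the fingers above 25 N).
It fails at once if the middle box is lifted more than 10 mm off the worktop or tipped by more than 0.25 rad (height (world z) of box_mid_center above 0.029 m or angle between box_mid_center's own z axis and vertical above 0.25 rad).
It fails at once if the tape roll, stamp or lighter is moved by more than 15 mm (distance of any of tape_roll, stamp, lighter from where it was at the start of the episode above 0.015 m).
It also fails if it takes over 48 s, if anything falls off the work surface, if the arm or the gripper's body presses on something with over 40 N, if the wrist force passes 120 N, or if a joint passes its speed limit or range.

## Working session

There is one attempt and no reset: what is moved stays moved. The work goes in short steps, Python scripts to look and compute and a tool call to move; the robot and the scene stay as the last step left them, time stands still between calls to the robot, and variables do not carry over. Pictures are saved under pics/ and viewed, at most 10 in all, crops included, and the job is handed in when it is done.

Besides the shell and the picture viewer there is one more tool, called after "Call:" as name(argument=value, ...), one argument or row to a line, values as JSON. arm_command: Moves the arm, as the interface text tells. Its arguments: {"type":"object","properties":{"rows":{"type":"array"},"gripper":{"type":"number"},"grip_force":{"type":"number"}},"required":["rows"]}

```bash
mkdir -p pics; cat > h.py <<'E'
from rig import *
import numpy as np, cv2
def ray(name,uv,z,c=None):
    c=c or get_calibration(name)
    K,D,R,t=[np.array(c[k],float) for k in("camera_matrix","D","R","t")]
    p=cv2.undistortPoints(np.array(uv,float).reshape(-1,1,2),K,D)[:,0]
    d=np.c_[p,np.ones(len(p))]@R; o=-R.T@t.ravel()
    return o+d*((np.array(z)-o[2])/d[:,2])[:,None]
E
python3 - <<'E'
from h import *
s=observe();print(s)
for n in("scene","top"):
    cv2.imwrite(f"pics/{n}0.png",camera(n))
    c=get_calibration(n);print(n,-np.array(c["R"]).T@np.array(c["t"]).ravel())
E
```

```text
{'time_s': 0.0, 'joint_positions': array([-1.46680201e+00,  2.59296279e-01,  1.53605744e+00, -3.19090851e-05,
        1.34800214e+00, -2.02755513e-01]), 'joint_vel': array([ 0.0008609 , -0.00015863, -0.00067443, -0.00096797, -0.00053403,
       -0.00073482]), 'effort': array([-6.64678100e-05, -4.37307286e+01, -2.84003448e+01,  7.16934353e-02,
        4.11653740e-02, -1.51431345e-04]), 'tcp_pos': array([ 0.1660549 , -0.52375495,  0.21085316]), 'tool_rot': array([ 9.88260182e-01,  1.52777731e-01,  2.79781011e-05, -8.81292994e-04]), 'wrist_force': array([-0.16038897,  0.6432092 , -0.25437466]), 'torque': array([-0.01591947,  0.0310691 ,  0.00796377]), 'gripper_force': 0.0, 'gripper_width': 0.09307154444602699}
scene [ 0.6544921  -0.54600731  0.79254046]
top [0.45485143 0.14990685 0.87728721]
```

View pics/top0.png

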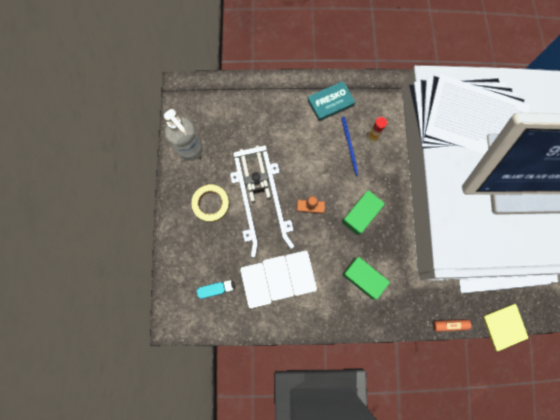

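View pics/scene0.png

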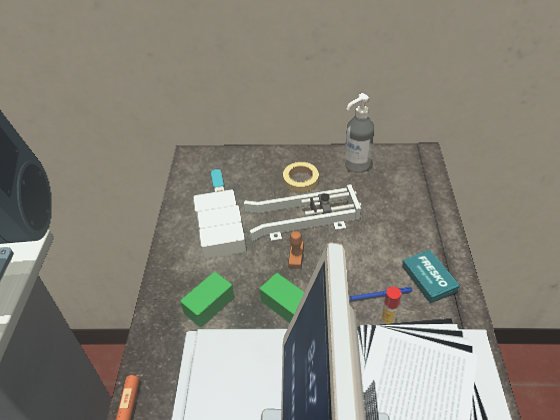

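The top view shows the three white boxes at about (257,285), (279,278) and (301,273). The cradle mouth is near (273,243), its end plate at (251,152) and its stop near (257,183). The candidates for the middle box are the white one at (279,278) and the green ones at (364,212) and (367,278). White, in the middle of the row and in front of the mouth is the one meant. I'll confirm that in an enlarged crop.

```bash
python3 - <<'E'
import cv2
i=cv2.imread("pics/top0.png")[140:315,190:330]
cv2.imwrite("pics/c0.png",cv2.resize(i[:, :],None,fx=4,fy=3.4,interpolation=cv2.INTER_CUBIC))
E
```

```text
(no output)
```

View pics/c0.png

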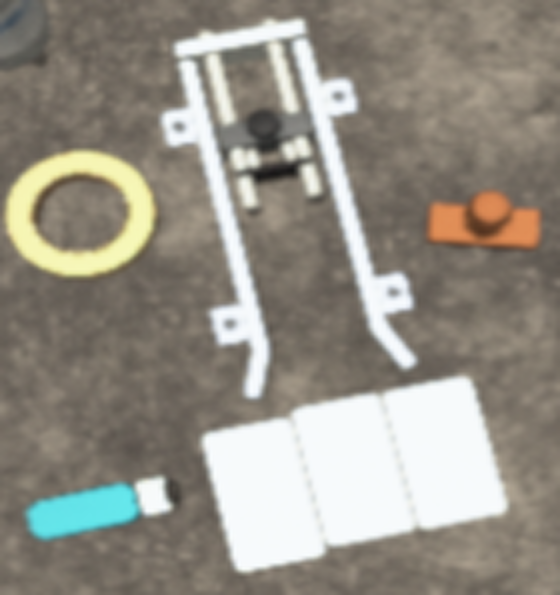

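The crop confirms it: the middle white box has its top corners at crop (295,410), (382,395), (414,528) and (330,547), straight in front of the mouth. The stop pad's face is near crop (272,175).

```bash
cat > geo.py <<'E'
from h import *
f=lambda L:[(189.6+x/4,139.6+y/3.4) for x,y in L]
# rails' centre lines at z=.026
rl=ray("top",f([(190,65),(260,345)]),.026); rr=ray("top",f([(302,42),(374,320)]),.026)
pl=ray("top",f([(178,48),(305,27)]),.034); 
yl=np.arctan2(*(rl[0]-rl[1])[1::-1]); yr=np.arctan2(*(rr[0]-rr[1])[1::-1])
b=ray("top",f([(295,410),(382,395),(414,528),(330,547)]),.038)
bl=ray("top",f([(203,436),(293,420),(325,550),(241,571)]),.038)
br=ray("top",f([(386,392),(472,377),(506,510),(424,528)]),.038)
E
python3 - <<'E'
from geo import *
import rig
print([n for n in dir(rig) if n[0]!='_'], getattr(rig,'tcp_to_tips',None))
print("rail yaw",yl,yr,"plate normal",np.arctan2(*(pl[1]-pl[0])[1::-1])+np.pi/2, "plate mid",pl.mean(0))
yaw=(yl+yr)/2; e=np.array([np.cos(yaw),np.sin(yaw),0]);n=np.array([-e[1],e[0],0])
O=pl.mean(0)-.2*e
off=(rl.mean(0)+rr.mean(0))/2
print("O",O,"rail mid off",(off-O)@n, "gap",(rl.mean(0)-rr.mean(0))@n)
for q in(bl,b,br):
    print("box c",q.mean(0),"in cradle",(q.mean(0)-O)@e,(q.mean(0)-O)@n,"yaw",np.arctan2(*((q[0]+q[1]-q[2]-q[3])[1::-1])))
    print([(round((p-O)@e,4),round((p-O)@n,4)) for p in q])
E
```

```text
['PlanningError', 'camera', 'get_calibration', 'observe', 'sign_off', 'tcp_to_tips'] 0.025
rail yaw 0.2047542539004196 0.19722807837875403 plate normal 0.18523348421910169 plate mid [0.76160073 0.2094309  0.034     ]
O [0.56562689 0.16950277 0.034     ] rail mid off -0.0002671069592684607 gap 0.06062058826848532
box c [0.4814474  0.19784737 0.038     ] in cradle -0.07682615504612676 0.04457965020289371 yaw 0.21548651729914522
[(np.float64(-0.0375), np.float64(0.0679)), (np.float64(-0.0379), np.float64(0.0223)), (np.float64(-0.1145), np.float64(0.0227)), (np.float64(-0.1174), np.float64(0.0653))]
box c [0.49475794 0.15339666 0.038     ] in cradle -0.0726577308565735 -0.0016335630765952406 yaw 0.19342082009131165
[(np.float64(-0.0324), np.float64(0.0202)), (np.float64(-0.0331), np.float64(-0.024)), (np.float64(-0.1117), np.float64(-0.0226)), (np.float64(-0.1134), np.float64(0.0199))]
box c [0.5045286 0.1077913 0.038    ] in cradle -0.0721884461302353 -0.048271467599371315 yaw 0.20009474458412918
[(np.float64(-0.0319), np.float64(-0.0264)), (np.float64(-0.0326), np.float64(-0.0703)), (np.float64(-0.1116), np.float64(-0.0691)), (np.float64(-0.1128), np.float64(-0.0274))]
```

The geometry is consistent. The cradle's yaw is about 0.20, its origin is at (0.566,0.170), and the middle box is at (-73,-1.6) mm in the cradle frame. I'll push from behind with closed fingers, tool x along the rails.

Call:
arm_command(
  rows=[
    {"rz":0.76,"z":-0.5},
    {"rz":0.76,"z":-0.5},
    {"x":0.4,"y":-0.62},
    {"x":0.4,"y":-0.62},
    {"x":0.4,"y":-0.62},
    {"x":0.4,"y":-0.62},
    {"x":0.4,"y":-0.62},
    {"x":0.4,"y":-0.62},
    {"x":0.4,"y":-0.62},
    {"x":0.4,"y":-0.62},
    {"x":0.4,"y":-0.62},
    {"x":0.4,"y":-0.62},
  ],
  gripper=1,
  grip_force=20,
)

```text
$.rows[0]: bad value
```

Call:
arm_command(
  rows=[
    {"x":0.4,"y":-0.62},
    {"x":0.4,"y":-0.62},
    {"x":0.4,"y":-0.62},
    {"x":0.4,"y":-0.62},
    {"x":0.4,"y":-0.62},
    {"x":0.4,"y":-0.62},
    {"x":0.4,"y":-0.62},
    {"x":0.4,"y":-0.62},
    {"x":0.4,"y":-0.62},
    {"x":0.4,"y":-0.62},
    {"x":0.4,"y":-0.62},
    {},
  ],
)

```text
$.rows[0]: bad value
```

```bash
cat > st.py <<'E'
from h import *
from scipy.spatial.transform import Rotation as Rn
s=observe(); yaw=.2; e=np.array([np.cos(yaw),np.sin(yaw),0]);n=np.array([-e[1],e[0],0]); O=np.array([.5656,.1695,0])
M=Rn.from_quat(s["tool_rot"]).as_matrix(); d=s["tcp_pos"]-O
print("t",s["time_s"],"tcp cradle mm",(np.array([d@e,d@n,d[2]])*1e3).round(1),"yaw",np.arctan2(M[1,0],M[0,0]).round(4),"w",s["gripper_width"],"F",(s["wrist_force"]@np.c_[e,n,[0,0,1]]).round(2), "tilt",M[:,2].round(4))
E
python3 st.py
```

```text
t 0.1 tcp cradle mm [-529.3 -600.1  210.9] yaw 0.3069 w 0.09258823156399332 F [0.15 0.67 0.1 ] tilt [-2.0e-04  1.6e-03 -1.0e+00]
```

All six keys seem to be required in each row.

Call:
arm_command(
  rows=[
    {"x":0,"y":0,"z":-0.5,"rx":0,"ry":0,"rz":0.76},
    {"x":0,"y":0,"z":-0.5,"rx":0,"ry":0,"rz":0.76},
    {"x":0.4,"y":-0.62,"z":0,"rx":0,"ry":0,"rz":0},
    {"x":0.4,"y":-0.62,"z":0,"rx":0,"ry":0,"rz":0},
    {"x":0.4,"y":-0.62,"z":0,"rx":0,"ry":0,"rz":0},
    {"x":0.4,"y":-0.62,"z":0,"rx":0,"ry":0,"rz":0},
    {"x":0.4,"y":-0.62,"z":0,"rx":0,"ry":0,"rz":0},
    {"x":0.4,"y":-0.62,"z":0,"rx":0,"ry":0,"rz":0},
    {"x":0.4,"y":-0.62,"z":0,"rx":0,"ry":0,"rz":0},
    {"x":0.4,"y":-0.62,"z":0,"rx":0,"ry":0,"rz":0},
    {"x":0.4,"y":-0.62,"z":0,"rx":0,"ry":0,"rz":0},
    {"x":0.4,"y":-0.62,"z":0,"rx":0,"ry":0,"rz":0},
  ],
  gripper=1,
  grip_force=20,
)

```text
time_s: 1.3
tcp_pos: [0.2736, -0.248, 0.2514]
tool_rot: [0.995, 0.1, -0.0, -0.0]
wrist_force: [1.0, 0.2, 0.6]
gripper_width: 0.0026
gripper_force: 0.0
```

```bash
python3 st.py
```

```text
t 1.3 tcp cradle mm [-369.2 -351.2  251.4] yaw 0.2003 w 0.0025947354479510976 F [1.07 0.03 0.57] tilt [-2.e-04  5.e-04 -1.e+00]
```

Call:
arm_command(
  rows=[
    {"x":0.48,"y":-0.73,"z":0,"rx":0,"ry":0,"rz":0},
    {"x":0.48,"y":-0.73,"z":0,"rx":0,"ry":0,"rz":0},
    {"x":0.48,"y":-0.73,"z":0,"rx":0,"ry":0,"rz":0},
    {"x":0.48,"y":-0.73,"z":0,"rx":0,"ry":0,"rz":0},
    {"x":0.48,"y":-0.73,"z":0,"rx":0,"ry":0,"rz":0},
    {"x":0.48,"y":-0.73,"z":0,"rx":0,"ry":0,"rz":0},
    {"x":0.48,"y":-0.73,"z":0,"rx":0,"ry":0,"rz":0},
    {"x":0.48,"y":-0.73,"z":0,"rx":0,"ry":0,"rz":0},
    {"x":0.48,"y":-0.73,"z":0,"rx":0,"ry":0,"rz":0},
    {"x":0.48,"y":-0.73,"z":0,"rx":0,"ry":0,"rz":0},
    {"x":0.48,"y":-0.73,"z":0,"rx":0,"ry":0,"rz":0},
    {"x":0.48,"y":-0.73,"z":0,"rx":0,"ry":0,"rz":0},
  ],
)

```text
time_s: 2.5
tcp_pos: [0.4294, 0.1414, 0.2514]
tool_rot: [0.995, 0.1, -0.0, 0.0]
wrist_force: [0.9, 0.1, 0.7]
gripper_width: 0.0006
gripper_force: 0.0
```

```bash
python3 st.py; python3 -c "
from h import *
cv2.imwrite('pics/w1.png',camera('wrist'))"
```

```text
t 2.5 tcp cradle mm [-139.    -0.5  251.4] yaw 0.201 w 0.0005737436493142971 F [ 0.9  -0.13  0.72] tilt [-5.e-04 -2.e-04 -1.e+00]
```

View pics/w1.png

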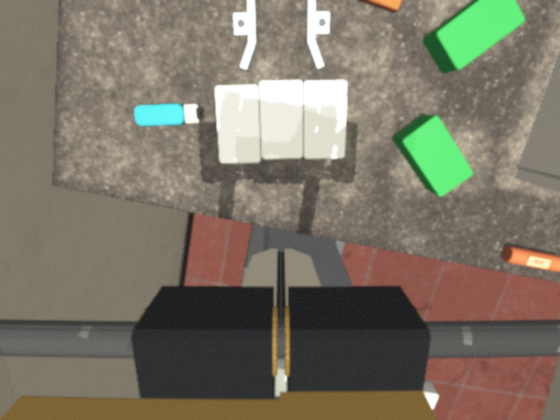

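The wrist view shows the row, with the middle box top at (260,82), (303,81), (303,158), (262,161). The rail tips are at (245,67) and (321,66), and the closed fingers lie along column 281. I'll use it as the second measurement.

```bash
python3 - <<'E'
from h import *
e=np.array([np.cos(.2),np.sin(.2),0]);n=np.array([-e[1],e[0],0]);O=np.array([.5656,.1695,0])
for nm,q,z in(("mid",[(260,82),(303,81),(303,158),(262,161)],.038),("rail inner z26 L/R",[(256,8),(256,36),(309,8),(309,36)],.026)):
    p=ray("wrist",q,z)-O; print(nm,(np.c_[p@e,p@n]*1e3).round(1).tolist())
E
```

```text
mid [[-31.7, 25.3], [-30.6, -19.2], [-110.4, -20.7], [-113.8, 24.2]]
rail inner z26 L/R [[41.0, 29.2], [14.6, 29.6], [41.1, -24.8], [14.7, -25.4]]
```

Call:
arm_command(
  rows=[
    {"x":0,"y":-0.03,"z":0.6,"rx":0,"ry":0,"rz":0},
    {"x":0,"y":0,"z":0.6,"rx":0,"ry":0,"rz":0},
    {"x":0,"y":0,"z":0.6,"rx":0,"ry":0,"rz":0},
    {"x":0,"y":0,"z":0.6,"rx":0,"ry":0,"rz":0},
    {"x":0,"y":0,"z":0.6,"rx":0,"ry":0,"rz":0},
    {"x":0,"y":0,"z":0.6,"rx":0,"ry":0,"rz":0},
    {"x":0,"y":0,"z":0.6,"rx":0,"ry":0,"rz":0},
    {"x":0,"y":0,"z":0.6,"rx":0,"ry":0,"rz":0},
    {"x":0,"y":0,"z":0.4,"rx":0,"ry":0,"rz":0},
    {"x":0,"y":0,"z":0.2,"rx":0,"ry":0,"rz":0},
    {"x":0,"y":0,"z":0,"rx":0,"ry":0,"rz":0},
    {"x":0,"y":0,"z":0,"rx":0,"ry":0,"rz":0},
  ],
)

```text
time_s: 3.75
tcp_pos: [0.4296, 0.141, 0.0361]
tool_rot: [0.995, 0.1, 0.0, 0.0]
wrist_force: [0.3, -0.1, 0.5]
gripper_width: 0.0005
gripper_force: 0.0
```

```bash
python3 st.py; python3 -c "
from h import *
cv2.imwrite('pics/w2.png',camera('wrist'))"
```

```text
t 3.75 tcp cradle mm [-139.    -0.9   36.1] yaw 0.2006 w 0.0004690162758672828 F [ 0.25 -0.15  0.5 ] tilt [ 5.e-04  0.e+00 -1.e+00]
```

View pics/w2.png

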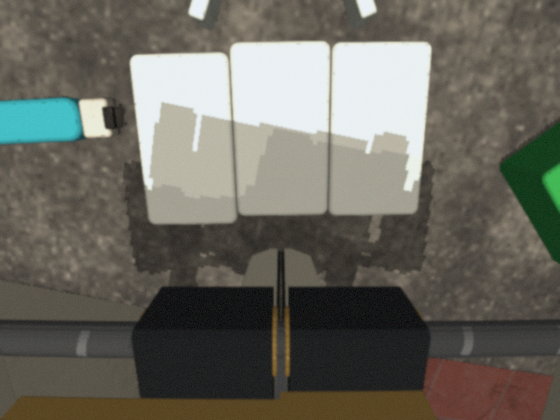

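The fingers (columns 245 to 315) are centred behind the middle box's rear edge (238 to 328), and the rail tips are symmetric at (200,15) and (367,12). I'll start the push slowly.

Call:
arm_command(
  rows=[
    {"x":0.13,"y":0,"z":0,"rx":0,"ry":0,"rz":0},
    {"x":0.13,"y":0,"z":0,"rx":0,"ry":0,"rz":0},
    {"x":0.08,"y":0,"z":0,"rx":0,"ry":0,"rz":0},
    {"x":0.08,"y":0,"z":0,"rx":0,"ry":0,"rz":0},
    {"x":0.08,"y":0,"z":0,"rx":0,"ry":0,"rz":0},
    {"x":0.08,"y":0,"z":0,"rx":0,"ry":0,"rz":0},
    {"x":0.08,"y":0,"z":0,"rx":0,"ry":0,"rz":0},
    {"x":0.08,"y":0,"z":0,"rx":0,"ry":0,"rz":0},
    {"x":0.08,"y":0,"z":0,"rx":0,"ry":0,"rz":0},
    {"x":0.08,"y":0,"z":0,"rx":0,"ry":0,"rz":0},
    {"x":0.08,"y":0,"z":0,"rx":0,"ry":0,"rz":0},
    {"x":0.08,"y":0,"z":0,"rx":0,"ry":0,"rz":0},
  ],
)

```text
time_s: 5.0
tcp_pos: [0.471, 0.1496, 0.0356]
tool_rot: [0.995, 0.1, -0.0, -0.0]
wrist_force: [-0.0, 0.2, 0.1]
gripper_width: 0.0002
gripper_force: 0.0
```

```bash
python3 st.py; python3 -c "
from h import *
cv2.imwrite('pics/w3.png',camera('wrist'))"
```

```text
t 5.0 tcp cradle mm [-96.7  -0.7  35.6] yaw 0.2007 w 0.00018323227458275012 F [0.05 0.24 0.06] tilt [-0.  0. -1.]
```

View pics/w3.png

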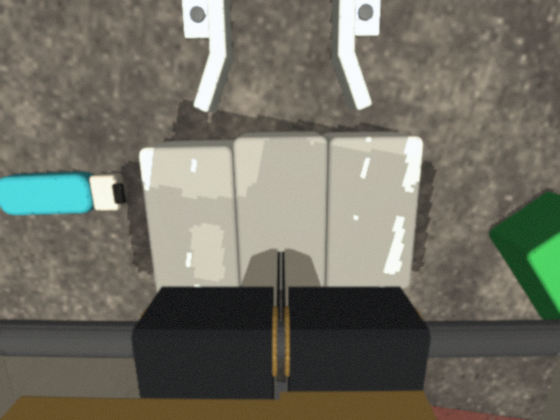

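```bash
python3 - <<'E'
from h import *
from scipy.spatial.transform import Rotation as Rn
s=observe();M=Rn.from_quat(s["tool_rot"]).as_matrix()
c=get_calibration("wrist");K,D,R,t=[np.array(c[k],float) for k in("camera_matrix","D","R","t")]
pts=[[0,0,.025],[.0075,0,.025],[.0075,.0175,.025],[.0075,-.0175,.025],[.0075,0,0],[.0075,0,-.02]]
W=s["tcp_pos"]+np.array(pts)@M.T
print(cv2.projectPoints(W,cv2.Rodrigues(R)[0],t,K,D)[0][:,0].round(0).tolist(), (-R.T@t.ravel()-s["tcp_pos"])@M, (R@M).round(3).tolist())
e=np.array([np.cos(.2),np.sin(.2),0]);n=np.array([-e[1],e[0],0]);O=np.array([.5656,.1695,0])
p=ray("wrist",[(236,138),(326,135),(145,149),(232,147),(331,137),(420,138)],.038)-O
print((np.c_[p@e,p@n]*1e3).round(1).tolist())
E
```

```text
[[281.0, 243.0], [281.0, 231.0], [310.0, 231.0], [252.0, 231.0], [281.0, 247.0], [281.0, 263.0]] [ 0.0771651  -0.00046425 -0.17314303] [[-0.0, 1.0, -0.001], [-0.961, -0.0, -0.277], [-0.277, 0.001, 0.961]]
[[-32.0, 20.7], [-30.6, -22.2], [-37.1, 65.0], [-36.3, 22.8], [-31.5, -24.6], [-31.8, -67.4]]
```

```bash
python3 - <<'E'
from h import *
s=camera("scene"); w=cv2.imread("pics/w3.png")
a=cv2.resize(s[160:280,150:310],(800,600),interpolation=cv2.INTER_CUBIC)[:, :]
b=cv2.resize(w[225:300,220:345],(320,192),interpolation=cv2.INTER_CUBIC)
a=cv2.resize(s[140:280,150:370],(800,509)); a=cv2.copyMakeBorder(a,0,91,0,0,cv2.BORDER_CONSTANT); a[-192:,-320:]=b
cv2.imwrite("pics/m.png",a)
E
```

```text
(no output)
```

View pics/m.png

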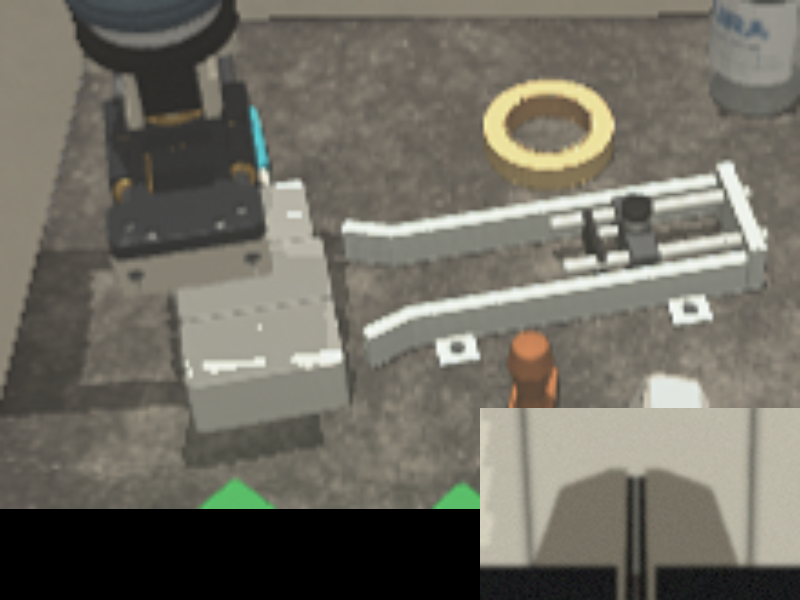

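```bash
python3 - <<'E'
from h import *
t=camera("top"); cs=[]
for k in("w1","w2","w3"):
    w=cv2.imread(f"pics/{k}.png")[215:305,225:340]; cs.append(cv2.resize(w,(266,208),interpolation=cv2.INTER_CUBIC))
r=np.hstack(cs)
c0=cv2.imread("pics/top0.png")[225:320,230:330]; c1=t[225:320,230:330]
q=np.hstack([cv2.resize(c,(399,380),interpolation=cv2.INTER_CUBIC) for c in(c0,c1)])
cv2.imwrite("pics/m2.png",np.vstack([r,q]))
E
```

```text
(no output)
```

View pics/m2.png

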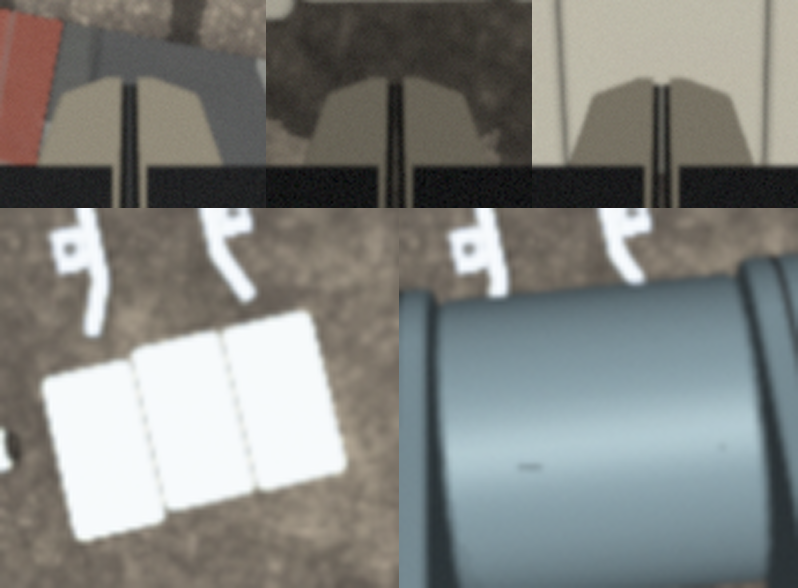

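The wrist crops show the same finger outline (tip at row 250) in free air and over the box. The box hasn't moved and there's no force, so the closed fingertips seem to be passing above the box, not behind it. I'll back out and probe downwards gently.

Call:
arm_command(
  rows=[
    {"x":-0.25,"y":0,"z":0,"rx":0,"ry":0,"rz":0},
    {"x":-0.35,"y":0,"z":0,"rx":0,"ry":0,"rz":0},
    {"x":-0.35,"y":0,"z":0,"rx":0,"ry":0,"rz":0},
    {"x":-0.1,"y":0,"z":0,"rx":0,"ry":0,"rz":0},
    {"x":0,"y":0,"z":0.05,"rx":0,"ry":0,"rz":0},
    {"x":0,"y":0,"z":0.05,"rx":0,"ry":0,"rz":0},
    {"x":0,"y":0,"z":0.05,"rx":0,"ry":0,"rz":0},
    {"x":0,"y":0,"z":0,"rx":0,"ry":0,"rz":0},
    {"x":0,"y":0,"z":0,"rx":0,"ry":0,"rz":0},
  ],
)

```text
time_s: 6.05
tcp_pos: [0.4298, 0.1412, 0.0295]
tool_rot: [0.995, 0.1, -0.0, -0.0]
wrist_force: [-0.4, -0.5, 0.7]
gripper_width: 0.0006
gripper_force: 0.0
```

```bash
python3 st.py; python3 - <<'E'
from h import *
w=camera("wrist"); cv2.imwrite("pics/w4.png",w)
a=cv2.imread("pics/w2.png")
e=np.array([np.cos(.2),np.sin(.2),0]);n=np.array([-e[1],e[0],0]);O=np.array([.5656,.1695,0])
g=w.astype(int).sum(2)
for col in(182,185,283,300,373): print(col,[int(v) for v in g[0:250:6,col]])
E
```

```text
t 6.05 tcp cradle mm [-138.7   -0.8   29.5] yaw 0.2006 w 0.0005535350928147826 F [-0.52 -0.4   0.73] tilt [-2.e-04  0.e+00 -1.e+00]
182 [258, 277, 278, 312, 293, 308, 322, 252, 270, 705, 715, 712, 716, 716, 717, 719, 719, 716, 571, 534, 538, 535, 531, 530, 537, 533, 531, 529, 534, 541, 538, 533, 538, 526, 474, 473, 476, 472, 311, 162, 168, 167]
185 [272, 497, 342, 285, 274, 303, 330, 252, 281, 708, 717, 716, 719, 716, 719, 719, 718, 716, 602, 536, 537, 538, 532, 535, 531, 539, 533, 540, 534, 533, 534, 532, 532, 537, 470, 476, 471, 472, 308, 149, 168, 164]
283 [273, 298, 292, 293, 293, 279, 266, 708, 714, 719, 717, 717, 717, 719, 718, 717, 716, 719, 716, 717, 716, 710, 485, 474, 478, 476, 471, 471, 475, 472, 467, 477, 473, 468, 483, 481, 464, 185, 175, 156, 173, 167]
300 [268, 280, 278, 268, 284, 275, 242, 674, 716, 716, 715, 717, 715, 718, 719, 716, 716, 714, 715, 719, 717, 718, 589, 474, 481, 469, 476, 473, 471, 471, 483, 474, 477, 469, 468, 474, 459, 167, 150, 156, 149, 156]
373 [721, 716, 417, 237, 241, 238, 247, 705, 717, 716, 716, 713, 718, 717, 719, 717, 716, 716, 718, 721, 715, 718, 713, 717, 712, 702, 486, 478, 467, 477, 467, 470, 476, 472, 471, 482, 461, 213, 298, 306, 296, 238]
```

View pics/w4.png

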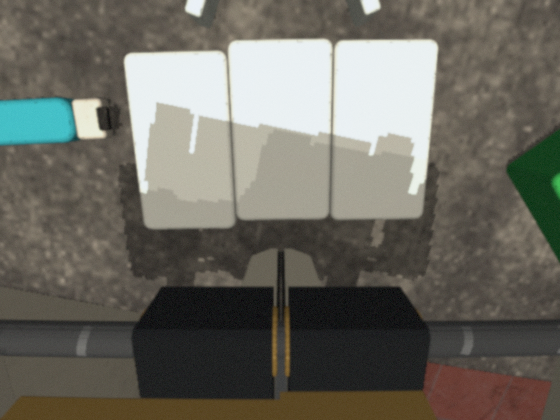

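The three boxes are where they were: the middle front edge is at row 40, the left at 51 and the right at 40. I'll probe down for the true tip height.

Call:
arm_command(
  rows=[
    {"x":0,"y":0,"z":0.05,"rx":0,"ry":0,"rz":0},
    {"x":0,"y":0,"z":0.05,"rx":0,"ry":0,"rz":0},
    {"x":0,"y":0,"z":0,"rx":0,"ry":0,"rz":0},
  ],
)

```text
time_s: 6.4
tcp_pos: [0.4293, 0.1411, 0.0253]
tool_rot: [0.995, 0.1, -0.0, -0.0]
wrist_force: [0.8, 0.5, -0.4]
gripper_width: 0.0002
gripper_force: 0.0
```

Call:
arm_command(
  rows=[
    {"x":0,"y":0,"z":0.03,"rx":0,"ry":0,"rz":0},
    {"x":0,"y":0,"z":0,"rx":0,"ry":0,"rz":0},
  ],
)

```text
time_s: 6.6
tcp_pos: [0.4294, 0.1411, 0.0243]
tool_rot: [0.995, 0.1, -0.0, -0.0]
wrist_force: [-0.4, 0.5, -0.2]
gripper_width: 0.0004
gripper_force: 0.0
```

Call:
arm_command(
  rows=[
    {"x":0,"y":0,"z":0.03,"rx":0,"ry":0,"rz":0},
    {"x":0,"y":0,"z":0,"rx":0,"ry":0,"rz":0},
  ],
)

```text
time_s: 6.8
tcp_pos: [0.4295, 0.1411, 0.0232]
tool_rot: [0.995, 0.1, -0.0, 0.0]
wrist_force: [0.2, -0.1, 0.3]
gripper_width: 0.0004
gripper_force: 0.0
```

Call:
arm_command(
  rows=[
    {"x":0,"y":0,"z":0.05,"rx":0,"ry":0,"rz":0},
    {"x":0,"y":0,"z":0.05,"rx":0,"ry":0,"rz":0},
    {"x":0,"y":0,"z":0,"rx":0,"ry":0,"rz":0},
  ],
)

```text
time_s: 7.1
tcp_pos: [0.4293, 0.1411, 0.0189]
tool_rot: [0.995, 0.1, -0.0, -0.0]
wrist_force: [0.7, -0.1, -0.4]
gripper_width: 0.0005
gripper_force: 0.0
```

Call:
arm_command(
  rows=[
    {"x":0,"y":0,"z":0.05,"rx":0,"ry":0,"rz":0},
    {"x":0,"y":0,"z":0.05,"rx":0,"ry":0,"rz":0},
    {"x":0,"y":0,"z":0,"rx":0,"ry":0,"rz":0},
  ],
)

```text
time_s: 7.4
tcp_pos: [0.4293, 0.1411, 0.015]
tool_rot: [0.995, 0.1, -0.0, -0.0]
wrist_force: [-0.5, -0.5, 0.8]
gripper_width: 0.0003
gripper_force: 0.0
```

```bash
python3 st.py; python3 - <<'E'
from h import *
print(ray("top",[(170,344),(270,343),(350,342)],0).round(3).tolist())
w=camera("wrist"); cv2.imwrite("pics/w5.png",w)
E
```

```text
t 7.4 tcp cradle mm [-139.2   -0.7   15. ] yaw 0.2006 w 0.0003192221246101618 F [-0.54 -0.38  0.76] tilt [-6.e-04 -0.e+00 -1.e+00]
[[0.365, 0.376, 0.0], [0.365, 0.173, 0.0], [0.364, 0.011, 0.0]]
```

```bash
python3 - <<'E'
from geo import *
e=np.array([np.cos(.2),np.sin(.2),0]);n=np.array([-e[1],e[0],0]);O=np.array([.5656,.1695,0])
for nm,q,z in(("stamp foot",[(430,205),(540,210),(540,247),(430,242)],.02),("stamp top",[(490,212)],.067),("padface",[(250,178),(297,170)],.03)):
    p=ray("top",f(q),z)-O; print(nm,(np.c_[p@e,p@n]*1e3).round(0).tolist())
w=cv2.imread("pics/w5.png"); 
for col in(275,283,290):print(w[200:262:3,col].astype(int).sum(1).tolist())
E
```

```text
stamp foot [[77.0, -74.0], [62.0, -130.0], [39.0, -125.0], [55.0, -69.0]]
stamp top [[56.0, -98.0]]
padface [[112.0, 14.0], [111.0, -11.0]]
[465, 472, 471, 474, 473, 474, 474, 473, 482, 370, 181, 181, 163, 147, 152, 148, 227, 279, 284, 270, 272]
[476, 469, 474, 481, 466, 483, 473, 468, 466, 388, 181, 171, 170, 155, 160, 146, 169, 143, 109, 102, 94]
[471, 466, 469, 473, 466, 474, 474, 470, 468, 364, 163, 154, 148, 141, 158, 182, 226, 290, 286, 288, 289]
```

Call:
arm_command(
  rows=[
    {"x":0,"y":0,"z":0.05,"rx":0,"ry":0,"rz":0},
    {"x":0,"y":0,"z":0.05,"rx":0,"ry":0,"rz":0},
    {"x":0,"y":0,"z":0.05,"rx":0,"ry":0,"rz":0},
    {"x":0,"y":0,"z":0,"rx":0,"ry":0,"rz":0},
  ],
)

```text
time_s: 7.85
tcp_pos: [0.4293, 0.1411, 0.0089]
tool_rot: [0.995, 0.1, -0.0, -0.0]
wrist_force: [-0.6, 0.1, 0.4]
gripper_width: 0.0003
gripper_force: 0.0
```

Call:
arm_command(
  rows=[
    {"x":0,"y":0,"z":0.05,"rx":0,"ry":0,"rz":0},
    {"x":0,"y":0,"z":0,"rx":0,"ry":0,"rz":0},
  ],
)

```text
time_s: 8.05
tcp_pos: [0.4294, 0.1411, 0.0071]
tool_rot: [0.995, 0.1, -0.0, -0.0]
wrist_force: [-0.2, 0.4, -0.0]
gripper_width: 0.0005
gripper_force: 0.0
```

Call:
arm_command(
  rows=[
    {"x":0,"y":0,"z":0.05,"rx":0,"ry":0,"rz":0},
    {"x":0,"y":0,"z":0,"rx":0,"ry":0,"rz":0},
  ],
)

```text
time_s: 8.25
tcp_pos: [0.4294, 0.1411, 0.0051]
tool_rot: [0.995, 0.1, -0.0, -0.0]
wrist_force: [0.0, 0.6, 0.1]
gripper_width: 0.0007
gripper_force: 0.0
```

Call:
arm_command(
  rows=[
    {"x":0.1,"y":0,"z":0,"rx":0,"ry":0,"rz":0},
    {"x":0.1,"y":0,"z":0,"rx":0,"ry":0,"rz":0},
    {"x":0.1,"y":0,"z":0,"rx":0,"ry":0,"rz":0},
    {"x":0.05,"y":0,"z":0,"rx":0,"ry":0,"rz":0},
    {"x":0.05,"y":0,"z":0,"rx":0,"ry":0,"rz":0},
    {"x":0.05,"y":0,"z":0,"rx":0,"ry":0,"rz":0},
  ],
)

```text
time_s: 8.85
tcp_pos: [0.4462, 0.1447, 0.0051]
tool_rot: [0.995, 0.1, -0.001, -0.0]
wrist_force: [-3.2, -0.9, 3.1]
gripper_width: 0.0007
gripper_force: 1.8
```

Call:
arm_command(
  rows=[
    {"x":0.05,"y":0,"z":0,"rx":0,"ry":0,"rz":0},
    {"x":0.05,"y":0,"z":0,"rx":0,"ry":0,"rz":0},
    {"x":0.05,"y":0,"z":0,"rx":0,"ry":0,"rz":0},
  ],
)

```text
time_s: 9.15
tcp_pos: [0.4535, 0.146, 0.0052]
tool_rot: [0.995, 0.1, 0.0, 0.0]
wrist_force: [-2.0, -0.6, -0.1]
gripper_width: 0.0004
gripper_force: 0.4
```

Call:
arm_command(
  rows=[
    {"x":0.05,"y":0,"z":0,"rx":0,"ry":0,"rz":0},
    {"x":0.05,"y":0,"z":0,"rx":0,"ry":0,"rz":0},
    {"x":0.05,"y":0,"z":0,"rx":0,"ry":0,"rz":0},
  ],
)

```text
time_s: 9.45
tcp_pos: [0.4592, 0.1472, 0.0052]
tool_rot: [0.995, 0.1, 0.0, -0.0]
wrist_force: [-0.6, -0.4, -1.0]
gripper_width: 0.0007
gripper_force: 0.4
```

```bash
python3 st.py; cat > fr.py <<'E'
from h import *
import sys
# cradle-frame x (mm) of the front edge (dark->bright) of each box top along given columns
def front(w,y):
    c=get_calibration("wrist");K,D,R,t=[np.array(c[k],float) for k in("camera_matrix","D","R","t")]
    e=np.array([np.cos(.2),np.sin(.2),0]);n=np.array([-e[1],e[0],0]);O=np.array([.5656,.1695,0])
    xs=np.arange(-.115,.1,.0005); P=O+xs[:,None]*e+y*n+[0,0,.038]
    uv=cv2.projectPoints(P,cv2.Rodrigues(R)[0],t,K,D)[0][:,0]
    g=cv2.cvtColor(w,cv2.COLOR_BGR2GRAY)
    out=[(x*1e3,int(g[int(v),int(u)])) for x,(u,v) in zip(xs,uv) if 0<=v<245 and 0<=u<560]
    a=np.array([o[1] for o in out]); X=np.array([o[0] for o in out]); br=a>130
    i=np.flatnonzero(np.diff(br.astype(int))); return [(round(float(X[k]),1),"fall" if br[k] else "rise") for k in i]
w=camera("wrist"); cv2.imwrite(sys.argv[1],w)
for nm,y in(("left",.045),("midL",.012),("midR",-.013),("right",-.046)): print(nm,front(w,y))
E
python3 fr.py pics/w6.png
```

```text
t 9.45 tcp cradle mm [-108.7   -0.7    5.2] yaw 0.2006 w 0.0006956162294637631 F [-0.65 -0.25 -0.97] tilt [ 0.  0. -1.]
left [(-37.0, 'fall')]
midL [(-17.0, 'fall')]
midR [(-17.0, 'fall')]
right [(-32.0, 'fall')]
```

Contact works at this height. The middle box front moved from -32 to -17 mm while the neighbours stayed at -37 and -32. I'll back off slightly, raise 5 mm so the gripper body clears the stamp, and keep pushing.

Call:
arm_command(
  rows=[
    {"x":-0.06,"y":0,"z":0,"rx":0,"ry":0,"rz":0},
    {"x":0,"y":0,"z":-0.12,"rx":0,"ry":0,"rz":0},
    {"x":0.06,"y":0,"z":0,"rx":0,"ry":0,"rz":0},
    {"x":0.1,"y":0,"z":0,"rx":0,"ry":0,"rz":0},
    {"x":0.1,"y":0,"z":0,"rx":0,"ry":0,"rz":0},
    {"x":0.1,"y":0,"z":0,"rx":0,"ry":0,"rz":0},
    {"x":0.1,"y":0,"z":0,"rx":0,"ry":0,"rz":0},
    {"x":0.1,"y":0,"z":0,"rx":0,"ry":0,"rz":0},
    {"x":0.1,"y":0,"z":0,"rx":0,"ry":0,"rz":0},
    {"x":0.1,"y":0,"z":0,"rx":0,"ry":0,"rz":0},
  ],
)

```text
time_s: 10.5
tcp_pos: [0.4868, 0.1528, 0.01]
tool_rot: [0.995, 0.1, 0.0, -0.0]
wrist_force: [-2.1, -0.0, 0.7]
gripper_width: 0.0007
gripper_force: 0.9
```

```bash
python3 st.py; python3 fr.py pics/w7.png
```

```text
t 10.5 tcp cradle mm [-80.5  -0.7  10. ] yaw 0.2006 w 0.0006883173215793745 F [-2.03  0.37  0.72] tilt [ 1.e-04  1.e-04 -1.e+00]
left [(-36.0, 'fall')]
midL [(11.5, 'fall')]
midR [(11.5, 'fall')]
right [(-31.5, 'fall')]
```

Call:
arm_command(
  rows=[
    {"x":0.1,"y":0,"z":0,"rx":0,"ry":0,"rz":0},
    {"x":0.1,"y":0,"z":0,"rx":0,"ry":0,"rz":0},
    {"x":0.1,"y":0,"z":0,"rx":0,"ry":0,"rz":0},
    {"x":0.1,"y":0,"z":0,"rx":0,"ry":0,"rz":0},
    {"x":0.1,"y":0,"z":0,"rx":0,"ry":0,"rz":0},
    {"x":0.1,"y":0,"z":0,"rx":0,"ry":0,"rz":0},
    {"x":0.1,"y":0,"z":0,"rx":0,"ry":0,"rz":0},
    {"x":0.1,"y":0,"z":0,"rx":0,"ry":0,"rz":0},
    {"x":0.1,"y":0,"z":0,"rx":0,"ry":0,"rz":0},
    {"x":0.1,"y":0,"z":0,"rx":0,"ry":0,"rz":0},
    {"x":0.1,"y":0,"z":0,"rx":0,"ry":0,"rz":0},
    {"x":0.1,"y":0,"z":0,"rx":0,"ry":0,"rz":0},
  ],
)

```text
time_s: 11.75
tcp_pos: [0.5337, 0.1624, 0.01]
tool_rot: [0.995, 0.1, -0.0, -0.0]
wrist_force: [-0.3, -0.1, -0.4]
gripper_width: 0.0007
gripper_force: 0.4
```

```bash
python3 st.py; python3 fr.py pics/w8.png
```

```text
t 11.75 tcp cradle mm [-32.6  -0.7  10. ] yaw 0.2007 w 0.0007385061271166578 F [-0.31 -0.06 -0.39] tilt [-0.  0. -1.]
left [(81.0, 'rise'), (83.0, 'fall')]
midL [(59.0, 'fall')]
midR [(59.0, 'fall')]
right [(61.0, 'rise'), (62.5, 'fall')]
```

View pics/w8.png

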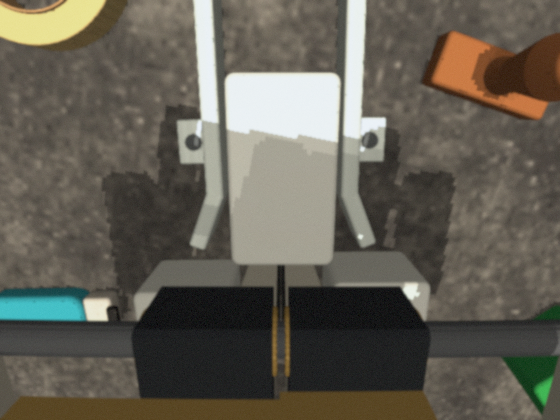

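The box is between the rails and straight, with its front edge at row 72 and columns 226 to 339; the neighbours are in place. I'll continue to the stop with small steps.

Call:
arm_command(
  rows=[
    {"x":0.1,"y":0,"z":0,"rx":0,"ry":0,"rz":0},
    {"x":0.1,"y":0,"z":0,"rx":0,"ry":0,"rz":0},
    {"x":0.1,"y":0,"z":0,"rx":0,"ry":0,"rz":0},
    {"x":0.1,"y":0,"z":0,"rx":0,"ry":0,"rz":0},
    {"x":0.1,"y":0,"z":0,"rx":0,"ry":0,"rz":0},
    {"x":0.1,"y":0,"z":0,"rx":0,"ry":0,"rz":0},
  ],
)

```text
time_s: 12.4
tcp_pos: [0.5572, 0.1671, 0.0101]
tool_rot: [0.995, 0.1, -0.0, 0.0]
wrist_force: [-1.4, -0.5, 0.4]
gripper_width: 0.0002
gripper_force: 0.6
```

Call:
arm_command(
  rows=[
    {"x":0.05,"y":0,"z":0,"rx":0,"ry":0,"rz":0},
    {"x":0.05,"y":0,"z":0,"rx":0,"ry":0,"rz":0},
    {"x":0.05,"y":0,"z":0,"rx":0,"ry":0,"rz":0},
    {"x":0.05,"y":0,"z":0,"rx":0,"ry":0,"rz":0},
    {"x":0.05,"y":0,"z":0,"rx":0,"ry":0,"rz":0},
  ],
)

```text
time_s: 12.9
tcp_pos: [0.5668, 0.1691, 0.0101]
tool_rot: [0.995, 0.1, -0.0, -0.0]
wrist_force: [-1.7, -0.3, 1.8]
gripper_width: 0.0003
gripper_force: 1.1
```

Call:
arm_command(
  rows=[
    {"x":0.05,"y":0,"z":0,"rx":0,"ry":0,"rz":0},
    {"x":0.05,"y":0,"z":0,"rx":0,"ry":0,"rz":0},
    {"x":0.05,"y":0,"z":0,"rx":0,"ry":0,"rz":0},
  ],
)

```text
time_s: 13.2
tcp_pos: [0.5727, 0.1703, 0.0101]
tool_rot: [0.995, 0.1, -0.0, -0.0]
wrist_force: [-3.2, -0.7, 2.0]
gripper_width: 0.0004
gripper_force: 1.3
```

```bash
python3 st.py; python3 fr.py pics/w9.png
```

```text
t 13.2 tcp cradle mm [ 7.1 -0.7 10.1] yaw 0.2007 w 0.00043722563427521104 F [-3.31 -0.02  2.02] tilt [-1.e-04  0.e+00 -1.e+00]
left [(89.5, 'rise'), (90.5, 'fall'), (93.0, 'rise'), (94.5, 'fall')]
midL [(98.5, 'fall')]
midR []
right []
```

Call:
arm_command(
  rows=[
    {"x":0.05,"y":0,"z":0,"rx":0,"ry":0,"rz":0},
    {"x":0,"y":0,"z":0,"rx":0,"ry":0,"rz":0},
  ],
)

```text
time_s: 13.45
tcp_pos: [0.5751, 0.1707, 0.0101]
tool_rot: [0.995, 0.1, 0.0, -0.0]
wrist_force: [-0.6, -0.5, 0.2]
gripper_width: 0.0004
gripper_force: 0.2
```

Call:
arm_command(
  rows=[
    {"x":0.05,"y":0,"z":0,"rx":0,"ry":0,"rz":0},
    {"x":0,"y":0,"z":0,"rx":0,"ry":0,"rz":0},
  ],
)

```text
time_s: 13.65
tcp_pos: [0.577, 0.1711, 0.01]
tool_rot: [0.995, 0.1, 0.0, -0.0]
wrist_force: [0.3, -0.2, 0.2]
gripper_width: 0.0004
gripper_force: 0.2
```

```bash
python3 st.py; python3 fr.py pics/w10.png
```

```text
t 13.65 tcp cradle mm [11.5 -0.7 10. ] yaw 0.2006 w 0.00037140730410117006 F [ 0.23 -0.24  0.19] tilt [ 6.e-04  1.e-04 -1.e+00]
left [(90.5, 'rise'), (91.5, 'fall'), (93.5, 'rise'), (95.5, 'fall')]
midL []
midR []
right []
```

Call:
arm_command(
  rows=[
    {"x":0.05,"y":0,"z":0,"rx":0,"ry":0,"rz":0},
    {"x":0.05,"y":0,"z":0,"rx":0,"ry":0,"rz":0},
    {"x":0,"y":0,"z":0,"rx":0,"ry":0,"rz":0},
  ],
)

```text
time_s: 14.0
tcp_pos: [0.5811, 0.1719, 0.0101]
tool_rot: [0.995, 0.1, 0.0, -0.0]
wrist_force: [-0.4, 0.1, -0.2]
gripper_width: 0.0001
gripper_force: 0.0
```

Call:
arm_command(
  rows=[
    {"x":0.05,"y":0,"z":0,"rx":0,"ry":0,"rz":0},
    {"x":0.05,"y":0,"z":0,"rx":0,"ry":0,"rz":0},
    {"x":0,"y":0,"z":0,"rx":0,"ry":0,"rz":0},
  ],
)

```text
time_s: 14.3
tcp_pos: [0.5849, 0.1727, 0.0101]
tool_rot: [0.995, 0.1, 0.0, -0.0]
wrist_force: [-0.5, -0.2, -0.1]
gripper_width: 0.0009
gripper_force: 0.1
```

Call:
arm_command(
  rows=[
    {"x":0.05,"y":0,"z":0,"rx":0,"ry":0,"rz":0},
    {"x":0,"y":0,"z":0,"rx":0,"ry":0,"rz":0},
  ],
)

```text
time_s: 14.5
tcp_pos: [0.5867, 0.1731, 0.0101]
tool_rot: [0.995, 0.1, 0.0, -0.0]
wrist_force: [-0.6, 0.4, -0.2]
gripper_width: 0.0004
gripper_force: 0.3
```

Call:
arm_command(
  rows=[
    {"x":0.05,"y":0,"z":0,"rx":0,"ry":0,"rz":0},
    {"x":0,"y":0,"z":0,"rx":0,"ry":0,"rz":0},
  ],
)

```text
time_s: 14.7
tcp_pos: [0.5881, 0.1734, 0.01]
tool_rot: [0.995, 0.1, -0.0, 0.0]
wrist_force: [-3.4, -1.9, 1.6]
gripper_width: 0.0005
gripper_force: 1.4
```

Call:
arm_command(
  rows=[
    {"x":0.05,"y":0,"z":0,"rx":0,"ry":0,"rz":0},
    {"x":0,"y":0,"z":0,"rx":0,"ry":0,"rz":0},
  ],
)

```text
time_s: 14.9
tcp_pos: [0.5892, 0.1736, 0.01]
tool_rot: [0.995, 0.1, -0.001, 0.0]
wrist_force: [-6.3, -1.9, 4.5]
gripper_width: 0.0004
gripper_force: 2.6
```

Call:
arm_command(
  rows=[
    {"x":0.05,"y":0,"z":0,"rx":0,"ry":0,"rz":0},
    {"x":0,"y":0,"z":0,"rx":0,"ry":0,"rz":0},
  ],
)

```text
time_s: 15.1
tcp_pos: [0.5903, 0.1739, 0.01]
tool_rot: [0.995, 0.1, -0.002, 0.0]
wrist_force: [-7.8, -2.2, 7.1]
gripper_width: -0.0
gripper_force: 3.9
```

Stop contact is at TCP x of about 22 mm. There is also a vertical force of about 7 N on the fingers, which adds worktop friction. I'll relieve it with a small lift of the tool while pressing, which cannot raise the box because it only cancels the downward preload.

Call:
arm_command(
  rows=[
    {"x":0,"y":0,"z":-0.02,"rx":0,"ry":0,"rz":0},
    {"x":0,"y":0,"z":0,"rx":0,"ry":0,"rz":0},
  ],
)

```text
time_s: 15.3
tcp_pos: [0.591, 0.174, 0.0103]
tool_rot: [0.995, 0.1, -0.001, 0.0]
wrist_force: [-5.2, -1.3, -0.3]
gripper_width: 0.0006
gripper_force: 2.3
```

Call:
arm_command(
  rows=[
    {"x":0.03,"y":0,"z":-0.02,"rx":0,"ry":0,"rz":0},
    {"x":0,"y":0,"z":0,"rx":0,"ry":0,"rz":0},
  ],
)

```text
time_s: 15.5
tcp_pos: [0.5923, 0.1742, 0.0109]
tool_rot: [0.995, 0.1, -0.001, 0.0]
wrist_force: [-4.7, -1.9, -1.4]
gripper_width: -0.0001
gripper_force: 2.5
```

Call:
arm_command(
  rows=[
    {"x":0.04,"y":0,"z":0,"rx":0,"ry":0,"rz":0},
    {"x":0,"y":0,"z":0,"rx":0,"ry":0,"rz":0},
  ],
)

```text
time_s: 15.7
tcp_pos: [0.5933, 0.1744, 0.0107]
tool_rot: [0.995, 0.1, -0.002, 0.0]
wrist_force: [-6.2, -2.3, -0.6]
gripper_width: 0.0003
gripper_force: 3.0
```

Call:
arm_command(
  rows=[
    {"x":0.04,"y":0,"z":-0.01,"rx":0,"ry":0,"rz":0},
    {"x":0,"y":0,"z":0,"rx":0,"ry":0,"rz":0},
  ],
)

```text
time_s: 15.9
tcp_pos: [0.5943, 0.1746, 0.0108]
tool_rot: [0.995, 0.1, -0.003, 0.0]
wrist_force: [-7.1, -2.8, -0.4]
gripper_width: 0.0005
gripper_force: 3.6
```

```bash
python3 st.py
```

```text
t 15.9 tcp cradle mm [29.1 -0.7 10.8] yaw 0.2009 w 0.0004723602594453489 F [-7.48 -1.32 -0.43] tilt [-0.0051 -0.001  -1.    ]
```

The press is about 7 N with almost no vertical load. I'll hold for over a second and then back off gently.

Call:
arm_command(
  rows=[
    {"x":0,"y":0,"z":0,"rx":0,"ry":0,"rz":0},
    {"x":0,"y":0,"z":0,"rx":0,"ry":0,"rz":0},
    {"x":0,"y":0,"z":0,"rx":0,"ry":0,"rz":0},
    {"x":0,"y":0,"z":0,"rx":0,"ry":0,"rz":0},
    {"x":0,"y":0,"z":0,"rx":0,"ry":0,"rz":0},
    {"x":0,"y":0,"z":0,"rx":0,"ry":0,"rz":0},
    {"x":0,"y":0,"z":0,"rx":0,"ry":0,"rz":0},
    {"x":0,"y":0,"z":0,"rx":0,"ry":0,"rz":0},
    {"x":0,"y":0,"z":0,"rx":0,"ry":0,"rz":0},
    {"x":0,"y":0,"z":0,"rx":0,"ry":0,"rz":0},
    {"x":0,"y":0,"z":0,"rx":0,"ry":0,"rz":0},
    {"x":0,"y":0,"z":0,"rx":0,"ry":0,"rz":0},
  ],
)

```text
time_s: 17.1
tcp_pos: [0.5942, 0.1746, 0.0108]
tool_rot: [0.995, 0.1, -0.003, 0.0]
wrist_force: [-6.2, -1.7, -0.9]
gripper_width: 0.0006
gripper_force: 3.5
```

Call:
arm_command(
  rows=[
    {"x":0,"y":0,"z":0,"rx":0,"ry":0,"rz":0},
    {"x":0,"y":0,"z":0,"rx":0,"ry":0,"rz":0},
  ],
)

```text
time_s: 17.3
tcp_pos: [0.5942, 0.1746, 0.0108]
tool_rot: [0.995, 0.1, -0.003, 0.0]
wrist_force: [-7.1, -2.9, -1.3]
gripper_width: 0.0007
gripper_force: 3.5
```

Call:
arm_command(
  rows=[
    {"x":-0.05,"y":0,"z":0,"rx":0,"ry":0,"rz":0},
    {"x":-0.05,"y":0,"z":0,"rx":0,"ry":0,"rz":0},
    {"x":-0.05,"y":0,"z":0,"rx":0,"ry":0,"rz":0},
    {"x":-0.05,"y":0,"z":0,"rx":0,"ry":0,"rz":0},
    {"x":-0.05,"y":0,"z":0,"rx":0,"ry":0,"rz":0},
    {"x":-0.05,"y":0,"z":0,"rx":0,"ry":0,"rz":0},
    {"x":-0.05,"y":0,"z":0,"rx":0,"ry":0,"rz":0},
    {"x":-0.1,"y":0,"z":0,"rx":0,"ry":0,"rz":0},
    {"x":-0.2,"y":0,"z":0,"rx":0,"ry":0,"rz":0},
    {"x":-0.2,"y":0,"z":0,"rx":0,"ry":0,"rz":0},
    {"x":0,"y":0,"z":0,"rx":0,"ry":0,"rz":0},
  ],
)

```text
time_s: 18.4
tcp_pos: [0.5615, 0.1682, 0.0119]
tool_rot: [0.995, 0.1, -0.001, -0.0]
wrist_force: [0.1, 0.1, -0.2]
gripper_width: 0.0007
gripper_force: 0.0
```

```bash
python3 st.py
```

```text
t 18.4 tcp cradle mm [-4.2 -0.5 11.9] yaw 0.2008 w 0.0006503719335153862 F [ 0.1   0.07 -0.17] tilt [-1.5e-03 -1.0e-04 -1.0e+00]
```

Call:
arm_command(
  rows=[
    {"x":0,"y":0,"z":-0.4,"rx":0,"ry":0,"rz":0},
    {"x":0,"y":0,"z":-0.6,"rx":0,"ry":0,"rz":0},
    {"x":0,"y":0,"z":-0.6,"rx":0,"ry":0,"rz":0},
    {"x":0,"y":0,"z":-0.6,"rx":0,"ry":0,"rz":0},
    {"x":-0.4,"y":0,"z":-0.6,"rx":0,"ry":0,"rz":0},
    {"x":-0.6,"y":0,"z":-0.6,"rx":0,"ry":0,"rz":0},
    {"x":-0.6,"y":0,"z":-0.6,"rx":0,"ry":0,"rz":0},
    {"x":-0.6,"y":0,"z":-0.6,"rx":0,"ry":0,"rz":0},
    {"x":-0.6,"y":0,"z":-0.6,"rx":0,"ry":0,"rz":0},
    {"x":0,"y":0,"z":0,"rx":0,"ry":0,"rz":0},
    {"x":0,"y":0,"z":0,"rx":0,"ry":0,"rz":0},
  ],
)

```text
time_s: 19.5
tcp_pos: [0.454, 0.1461, 0.2206]
tool_rot: [0.995, 0.1, 0.001, 0.0]
wrist_force: [-0.5, -0.4, 0.2]
gripper_width: 0.0001
gripper_force: 0.0
```

```bash
python3 st.py; python3 - <<'E'
from h import *
from scipy import ndimage as nd
e=np.array([np.cos(.2),np.sin(.2),0]);n=np.array([-e[1],e[0],0]);O=np.array([.5656,.1695,0])
w=camera("wrist"); cv2.imwrite("pics/w11.png",w)
hsv=cv2.cvtColor(w,cv2.COLOR_BGR2HSV); m=((hsv[...,2]>140)&(hsv[...,1]<50)).astype(np.uint8); m[285:]=0
m=cv2.morphologyEx(m,cv2.MORPH_OPEN,np.ones((13,13),np.uint8))
for c in cv2.findContours(m,cv2.RETR_EXTERNAL,cv2.CHAIN_APPROX_NONE)[0]:
    if cv2.contourArea(c)<600: continue
    p=cv2.boxPoints(cv2.minAreaRect(c)); q=ray("wrist",p,.038)-O
    print(p.round(0).tolist(),(np.c_[q@e,q@n]*1e3).round(1).tolist())
E
```

```text
t 19.5 tcp cradle mm [-114.1   -0.8  220.6] yaw 0.2006 w 8.606884693884779e-05 F [-0.54 -0.32  0.17] tilt [ 2.5e-03  2.0e-04 -1.0e+00]
[[286.0, 253.0], [314.0, 253.0], [314.0, 284.0], [286.0, 284.0]] [[-186.8, -6.7], [-186.8, -37.1], [-224.1, -38.1], [-224.1, -6.9]]
[[248.0, 252.0], [275.0, 252.0], [275.0, 284.0], [248.0, 284.0]] [[-185.6, 34.5], [-185.6, 5.2], [-224.1, 5.4], [-224.1, 35.5]]
[[126.0, 188.0], [147.0, 171.0], [183.0, 215.0], [161.0, 232.0]] [[-114.5, 159.4], [-96.5, 135.1], [-143.6, 102.3], [-162.9, 127.0]]
[[94.0, 165.0], [124.0, 165.0], [124.0, 201.0], [94.0, 201.0]] [[-90.6, 189.4], [-90.7, 158.4], [-128.5, 162.9], [-128.5, 194.8]]
[[465.0, 154.0], [494.0, 154.0], [494.0, 188.0], [465.0, 188.0]] [[-79.3, -187.3], [-79.1, -217.3], [-114.4, -223.1], [-114.5, -192.3]]
[[512.0, 184.0], [529.0, 137.0], [549.0, 145.0], [532.0, 191.0]] [[-110.0, -241.4], [-61.9, -251.1], [-69.2, -273.7], [-117.9, -264.6]]
[[209.0, 110.0], [257.0, 108.0], [260.0, 193.0], [211.0, 194.0]] [[-37.3, 69.2], [-35.9, 22.2], [-119.7, 20.8], [-121.3, 70.9]]
[[302.0, 98.0], [358.0, 97.0], [361.0, 226.0], [305.0, 227.0]] [[-26.1, -21.4], [-24.7, -75.0], [-155.8, -85.8], [-157.1, -26.7]]
[[125.0, 69.0], [151.0, 69.0], [151.0, 109.0], [125.0, 109.0]] [[0.8, 146.9], [0.6, 122.0], [-36.0, 125.4], [-35.9, 151.0]]
[[335.0, 61.0], [398.0, 61.0], [398.0, 125.0], [335.0, 125.0]] [[7.3, -51.8], [7.7, -111.3], [-51.2, -116.4], [-51.5, -54.2]]
[[228.0, 25.0], [254.0, 25.0], [254.0, 58.0], [228.0, 58.0]] [[38.3, 47.6], [38.2, 23.7], [9.8, 24.2], [9.9, 48.6]]
[[434.0, 0.0], [505.0, 0.0], [505.0, 41.0], [434.0, 41.0]] [[60.2, -140.1], [61.7, -206.1], [26.8, -211.4], [25.6, -143.7]]
[[232.0, 0.0], [333.0, 0.0], [333.0, 60.0], [232.0, 60.0]] [[59.1, 43.2], [59.2, -48.1], [8.2, -49.9], [8.1, 44.9]]
```

The left box is in place. I'll move the arm aside for a clean check with the top camera.

Call:
arm_command(
  rows=[
    {"x":-0.4,"y":0.6,"z":-0.2,"rx":0,"ry":0,"rz":0},
    {"x":-0.4,"y":0.6,"z":-0.2,"rx":0,"ry":0,"rz":0},
    {"x":-0.4,"y":0.6,"z":-0.2,"rx":0,"ry":0,"rz":0},
    {"x":-0.4,"y":0.6,"z":-0.2,"rx":0,"ry":0,"rz":0},
    {"x":-0.4,"y":0.6,"z":0,"rx":0,"ry":0,"rz":0},
    {"x":-0.4,"y":0.6,"z":0,"rx":0,"ry":0,"rz":0},
    {"x":-0.4,"y":0.6,"z":0,"rx":0,"ry":0,"rz":0},
    {"x":-0.4,"y":0.6,"z":0,"rx":0,"ry":0,"rz":0},
    {"x":-0.4,"y":0.6,"z":0,"rx":0,"ry":0,"rz":0},
    {"x":-0.4,"y":0.6,"z":0,"rx":0,"ry":0,"rz":0},
    {"x":0,"y":0,"z":0,"rx":0,"ry":0,"rz":0},
    {"x":0,"y":0,"z":0,"rx":0,"ry":0,"rz":0},
  ],
)

```text
time_s: 20.75
tcp_pos: [0.3446, -0.1214, 0.251]
tool_rot: [0.995, 0.099, -0.001, -0.001]
wrist_force: [0.2, -0.4, 0.5]
gripper_width: 0.0002
gripper_force: 0.0
```

```bash
python3 st.py; python3 - <<'E'
from h import *
e=np.array([np.cos(.2),np.sin(.2),0]);n=np.array([-e[1],e[0],0]);O=np.array([.5656,.1695,0])
im={"0":cv2.imread("pics/top0.png"),"1":camera("top")}; cv2.imwrite("pics/top1.png",im["1"])
# rectified cradle-frame views, 1 px/mm, z=.038
c=get_calibration("top");K,D,R,t=[np.array(c[k],float) for k in("camera_matrix","D","R","t")]
X,Y=np.meshgrid(np.arange(-.15,.13,.001),np.arange(-.08,.08,.001),indexing="ij")
P=O+X[...,None]*e+Y[...,None]*n+[0,0,.038]
uv=cv2.projectPoints(P.reshape(-1,3),cv2.Rodrigues(R)[0],t,K,D)[0].reshape(*X.shape,2).astype(np.float32)
for k,i in im.items():
    g=cv2.cvtColor(cv2.remap(i,uv[...,0],uv[...,1],cv2.INTER_LINEAR),cv2.COLOR_BGR2GRAY)
    f=lambda v,a0:[int(a0+j) for j in np.flatnonzero(np.diff((v>170).astype(int)))]
    print(k,"x-edges at y=45,0+-12,-48:",[f(g[:,80+y],-150) for y in(45,12,-13,-48)],"y-edges at x=-75,60,35:",[f(g[150+x],-80) for x in(-75,60,35)])
s=[cv2.mean(cv2.absdiff(im["0"],im["1"])[r])[0:3] for r in(np.s_[180:225,188:232],np.s_[190:218,294:330],np.s_[278:302,192:234])]
print("bystander diffs tape,stamp,lighter",np.round(s,1).tolist())
E
```

```text
t 20.75 tcp cradle mm [-274.3 -241.2  251. ] yaw 0.1982 w 0.00016256369560755139 F [ 0.15 -0.47  0.48] tilt [-0.0015  0.0018 -1.    ]
0 x-edges at y=45,0+-12,-48: [[-119, -36, 12, 35], [-115, -31, 116, 126], [-114, -31, 94, 108, 117, 127], [-115, -31, 13, 36]] y-edges at x=-75,60,35: [[-72, 68], [-36, -27, 25, 35], [-50, -27, 25, 48]]
1 x-edges at y=45,0+-12,-48: [[-119, -36, 12, 35], [31, 114, 116, 126], [31, 115, 117, 127], [-115, -31, 13, 36]] y-edges at x=-75,60,35: [[-72, -24, 22, 68], [-36, 23, 25, 35], [-50, -26, -25, 21, 25, 48]]
bystander diffs tape,stamp,lighter [[0.6, 0.5, 0.5], [0.6, 0.6, 0.5], [0.5, 0.5, 0.5]]
```

All is in place: the box centre is about 73 mm past the mouth and about 1 mm off the middle line. The neighbours and the bystanders haven't moved.

```bash
python3 -c "
from rig import *
print(sign_off())"
```

```text
the job is handed in; nothing more can be done
None
```

The job is handed in, with no verdict returned: the middle box was pressed on the stop at about 7 N for over a second (wrist-force reading) and left about 73 mm into the cradle and about 1 mm off its middle line, and the other two boxes, tape roll, stamp and lighter had not moved.

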